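Snap the wheel axle into the upturned cart chassis

TASK

Take the small wheel with its axle out of the wooden chock and fit it to the upturned cart chassis: lower both axle ends into the two open-topped bracket slots together and press them past the spring gates until both ends sit evenly on the slot floors, then let go. Feel your way in gently, since the brackets crack under about 60 N, and leave the other things on the bench where they are.

Things in the scene. Friction and masses are not known exactly. Their poses are not given: they have to be found in the camera images.
- wheel: Black rubber-tyred wheel, 60 mm diameter, 30 mm wide, 0.2 to 0.4 kg, fixed on a 10 mm steel axle 136 mm long. Origin at its centre; its y axis runs along the axle. Grey collars 18 mm thick reach 43 mm each side of the centre; bare axle beyond. Starts in the chock, axle level, centre 41.5 mm above the table. Grip the tyre across its diameter, square to the axle. Either end may go in either slot.
- axle_a (a point): Centre of the axle's tip face at the wheel's own y = +68 mm.
- axle_b (a point): Centre of the axle's tip face at the wheel's own y = -68 mm.
- chassis: Upturned grey cart chassis, fixed, 190 mm (x) by 200 mm (y) by 40 mm high. Origin at the centre of its underside, on the table; z up. On its top stands a pair of aluminium brackets (cheeks), parallel plates 8 mm thick with centres at y = +52 and -52 mm, 96 mm long in x, tops at z = 112 mm, on a base plate with top at z = 46 mm. All else on it is below z = 53 mm.
- nominal_mouth (a point): Point fixed to the chassis at x = 0, y = 0, z = 112 mm, level with the cheek tops. Belt-tension adjustment: the bracket pair is clamped with its slots anywhere from x = -20 to +20 mm of this point (chassis x axis), both slots always at the same x. The readings do not tell where: find the slots by feel or by sight. The brackets do not give way.
- nominal_home (a point): Point fixed to the chassis at x = 0, y = 0, z = 84 mm: the height of the axle's centre when both ends are on the slot floors, 28 mm below the cheek tops. Each slot is 12 mm wide in x, in the middle of its cheek, open at the top, with plain square edges (no lead-in), going straight down.
- gate_line (a point): Point fixed to the chassis at x = 0, y = 0, z = 93 mm: height of the tips of two black sprung gates, one on each cheek's outer face, pivoted 14 mm to the +x side of the slot's middle and slanting down across it. The axle going down pushes them aside from about 17 to 4 mm above home, against some 3 to 10 N per end; they then spring back over it.
- chock: Fixed light wooden block, 90 mm (x) by 70 mm (y) by 8 mm high, with two ribs 6 mm high (to 14 mm above the table) along y, at x = -15 and +15 mm, between which the wheel rests. Origin at the centre of its underside. The wheel's axle lies along its y axis.
- glue: Bystander: brown bottle, 40 mm diameter, 100 mm tall, origin at the centre of its foot.
- driver: Bystander: screwdriver lying on the table.
- tape: Bystander: yellow ring, 64 mm diameter, 20 mm high, lying flat; origin at the centre of its underside.
- tin: Bystander: small steel bowl, 68 mm diameter, 35 mm high; origin at the centre of its foot.
- spanner: Bystander: spanner lying on the table.

How it is judged (in metres and radians):
On the way:
1. the wheel is lifted clear of the chock (z of wheel in the frame of chock above 0.06 m), for 0.1 s.
At the end, for the whole second after the job is handed in: Both axle ends rest on their slot floors: each tip's centre 81.5 to 86.8 mm above the chassis' underside (home is 84), the wheel within 23 mm (x) and 8 mm (y) of the chassis' middle, the axle within 0.06 rad of the chassis' y axis, and the wheel at rest and released (z of axle_a in the frame of chassis between 0.0815 and 0.0868 m and z of axle_b in the frame of chassis between 0.0815 and 0.0868 m and x of wheel in the frame of chassis between -0.023 and 0.023 m and y of wheel in the frame of chassis between -0.008 and 0.008 m and angle between the y axis of wheel and the y axis of chassis, either way round below 0.06 rad and linear speed of wheel below 0.02 m/s); the robot touches nothing.
It fails at once if the wheel and axle are pushed on the chassis or its brackets with more than 60 N (contact force between wheel and chassis above 60 N).
It fails at once if a bystander is moved more than 30 mm (distance of any of glue, driver, tape, tin, spanner from where it was at the start of the episode above 0.03 m).
It also fails if it takes over 72 s, if anything falls off the work surface, if the arm or the gripper's body presses on something with over 40 N, if the wrist force passes 120 N, or if a joint passes its speed limit or range.

ROBOT

A 7-joint arm with a two-finger parallel gripper is mounted at the origin on the work surface. World frame = base frame: x ahead of the robot, y to its left, z up, the work surface at z = 0. Lengths are in m, angles in degrees, forces in N, time in s.
With the tool pointing down it reaches from about 0.425 to 0.875 m from the base axis. Payload 8.4 kg.
Tool frame: the origin (TCP) lies between the finger pads; the fingertips stand 19 mm ahead of it and the grasp point (between the pads) is the TCP (robot.tip_extent is the z of the fingertips in the tool frame, in m); z points along the fingers, y is the line along which they close (so a half turn about z gives the same grasp; the last joint's range is limited). The gripper opens to 85 mm and grips with 20 to 120 N. Pads are 22 mm wide; open, the fingers measure 114 mm over their backs; the gripper's body (76 mm by 85 mm) begins 54 mm behind the grasp point. The pads swing forward as they close: fully open they stand 13 mm farther back than shut.
Start: joints at [71.035, 19.091, 2.286, 83.961, -0.768, 76.965, -3.352], TCP at [0.149, -0.633, 0.25] pointing down, gripper open.
Joint ranges: [-147.57, 147.57], [-21.85, 119.76], [-74.77, 79.35], [14.55, 137.4], [-85.83, 265.84], [4.83, 119.75], [-152.11, 152.11]. Speed limits (degrees/s): [127.2, 127.2, 159.86, 159.86, 180, 180, 180].

INTERFACE

Orientations are given as [roll, pitch, yaw] about the fixed x, y, z axes, in that order (R = Rz(yaw) Ry(pitch) Rx(roll)).
In Python, from plant import robot, eoat, solve_ik, viewer gives the robot as it stands. Calls block until the motion is done:
- robot.goto(position, orientation): joint-space move of the TCP to a pose.
- robot.servo_line(position, max_speed=0.15, frame=None, until_force=None): straight line of the TCP; frame=None keeps the orientation; max_speed is the mean speed in m/s. With until_force (N) it stops when the force on the tool has changed by that much, and returns True; else False.
- robot.move_joints(angles): joint-space move.
- eoat.gripper_to(opening, f_grip=None): finger opening in m; f_grip is the grip in N (None keeps the last); returns when the fingers have stopped.
- robot.pause(seconds).
- solve_ik(position, orientation): joint angles nearest the present ones, or None.
- robot.observe(): the state.
- viewer.snapshot(name): name is "scene" or "top"; returns a dict with "image" (400x640x3 uint8, blue, green, red), "mtx" (3x3 intrinsics, pixels), "extrinsics" (4x4, takes a point from world to camera coordinates). Camera axes: x right, y down, z forward; pixel columns grow to the right and rows downward; lengths in m; the calibration is good to about 2 mm. A picture is of the moment at which its call begins. There is no depth.
A pose or a line that the arm cannot do raises robot.PlanningError and nothing moves.
- robot.hand_in(): hands the job in; it is judged then, once.
Trained networks look in a picture, given as the dict that the camera call returned (one of the last four; its "shot" number tells which), for a name from the list of things; names that differ only in an ending like _2 or _b are one class to them, and where a whole thing is asked for, a point or a joint stands for the part that bears it (a point fixed in the world has none). Each returns a list of dicts, best first, with "conf" (0 to 1); they miss things now and then, are a little off and sometimes report something else, mostly with a low value. They report only what shows in the picture. A call takes as long as a camera call.
- viewer.recognise(picture, target): "location" ([column, row] in pixels, amid what is visible of it).
- viewer.pinpoint(picture, target): "location" ([column, row] in pixels: a listed point, or the origin of a listed thing).
The state is a dict: "time_s": time; "joint_pos": joint angles; "qvel": joint speeds; "joint_torque": joint torques, N m; "tool_pos": TCP position; "ee_rot": TCP orientation; "wrist_force": force on the tool from outside, world axes, zero at the start; "torque": the same for the moment, N m; "opening": finger opening in m; "grasp_force": force on a finger pad.
Only numpy, scipy, OpenCV 4.12 (cv2) and the standard library are available. Lean on these libraries where they do the work, as an engineer would, in place of code of your own. Each camera call takes 0.05 s, during which the arm holds its last target. There are 200 camera calls.

## Working session

There is one attempt and no reset: what is moved stays moved. The work goes in short steps, each a Python script; the robot and the scene stay as the last script left them, time stands still between calls to the robot, and variables do not carry over. Pictures are saved under pics/ and viewed, at most 10 in all, crops included, and the job is handed in when it is done.

```bash
mkdir -p pics; cat > h.py <<'E'
import numpy as np, cv2
from plant import robot, eoat, solve_ik, viewer
def ray(s,px):
    K=np.array(s["mtx"]);E=np.array(s["extrinsics"]);R=E[:3,:3];t=E[:3,3]
    u=cv2.undistortPoints(np.array([[px]],float),K,None)[0,0]
    return -R.T@t, R.T@np.array([u[0],u[1],1.])
def atz(s,px,z):
    o,d=ray(s,px); return o+d*(z-o[2])/d[2]
def proj(s,p):
    E=np.array(s["extrinsics"]);c=E[:3,:3]@np.array(p)+E[:3,3];u=np.array(s["mtx"])@c;return u[:2]/u[2]
E
python3 - <<'E'
from h import *
for n in("top","scene"):
    s=viewer.snapshot(n);cv2.imwrite(f"pics/{n}0.png",s["image"])
    print(n,"cam",np.round(ray(s,[320,200])[0],3))
    for t,z in(("wheel",.0415),("axle_a",.0415),("axle_b",.0415),("chassis",0),("nominal_mouth",.112),("nominal_home",.084),("gate_line",.093),("chock",0),("glue",0),("driver",0),("tape",0),("tin",0),("spanner",0)):
        for r in viewer.pinpoint(s,t)[:2]:
            print(t,round(r["conf"],2),np.round(r["location"]),np.round(atz(s,r["location"],z),4))
print(robot.observe())
E
```

```text
top cam [0.481 0.01  0.949]
wheel 0.91 [398. 189.] [ 0.5844 -0.2223  0.0415]
axle_a 0.95 [426. 189.] [ 0.5855 -0.2923  0.0415]
axle_a 0.55 [375. 190.] [ 0.5831 -0.164   0.0415]
axle_b 0.95 [426. 189.] [ 0.5855 -0.2923  0.0415]
axle_b 0.55 [375. 190.] [ 0.5831 -0.164   0.0415]
chassis 0.85 [226. 198.] [0.561  0.2145 0.    ]
chassis 0.75 [396. 193.] [ 0.5788 -0.226   0.    ]
nominal_mouth 0.8 [216. 197.] [0.5541 0.2129 0.112 ]
nominal_home 0.63 [218. 197.] [0.5573 0.216  0.084 ]
gate_line 0.95 [218. 196.] [0.5581 0.2134 0.093 ]
chock 0.74 [394. 192.] [ 0.5827 -0.2205  0.    ]
chock 0.68 [218. 197.] [0.565 0.235 0.   ]
glue 0.58 [374. 158.] [ 0.672  -0.1697  0.    ]
driver 0.6 [442. 197.] [ 0.5687 -0.3481  0.    ]
tape 0.87 [378. 238.] [ 0.4628 -0.1776  0.    ]
tin 0.79 [304. 248.] [0.4355 0.0129 0.    ]
spanner 0.69 [312. 144.] [ 0.7059 -0.0056  0.    ]
spanner 0.66 [373. 188.] [ 0.5927 -0.1654  0.    ]
scene cam [ 1.2   -0.26   1.106]
wheel 0.9 [230. 244.] [ 0.5789 -0.2267  0.0415]
axle_a 0.89 [202. 255.] [ 0.5831 -0.2965  0.0415]
axle_a 0.86 [258. 236.] [ 0.584  -0.1579  0.0415]
axle
[... 834 characters left out ...]
me_s': 1.4, 'joint_pos': array([71.0333236 , 19.09116274,  2.28474063, 83.96202546, -0.76837231,
       76.96505534, -3.34983847]), 'qvel': array([ 0.09267894, -0.01757951, -0.03437546, -0.00556533,  0.03696085,
        0.11917801, -0.00575209]), 'joint_torque': array([ 3.48995354e-04, -6.58297348e+01,  1.36285678e+00, -4.05811536e+01,
        1.64564210e-02,  2.64881586e-03,  1.63778452e-05]), 'tool_pos': array([ 0.14934167, -0.6325787 ,  0.25029844]), 'ee_rot': array([-1.79996883e+02, -1.28500288e-03,  1.32842849e+01]), 'wrist_force': array([-0.17664004, -0.6146727 , -0.35380149]), 'torque': array([-0.01734991,  0.02174956, -0.03129284]), 'grasp_force': 0.0, 'opening': 0.08539632544890935}
```

```bash
python3 - <<'E'
import cv2,numpy as np
t=cv2.imread("pics/top0.png");s=cv2.imread("pics/scene0.png")
f=lambda im,x,y,w,h,k:cv2.resize(im[y:y+h,x:x+w],None,fx=k,fy=k,interpolation=cv2.INTER_CUBIC)
a=f(t,170,145,100,100,4);b=f(s,340,130,100,100,4)
cv2.imwrite("pics/c1.png",np.hstack([a,b]))
E
```

```text
(no output)
```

View pics/c1.png

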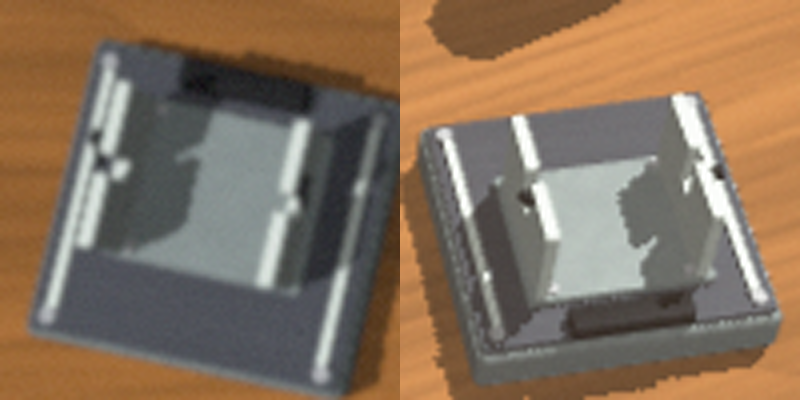

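View pics/top0.png

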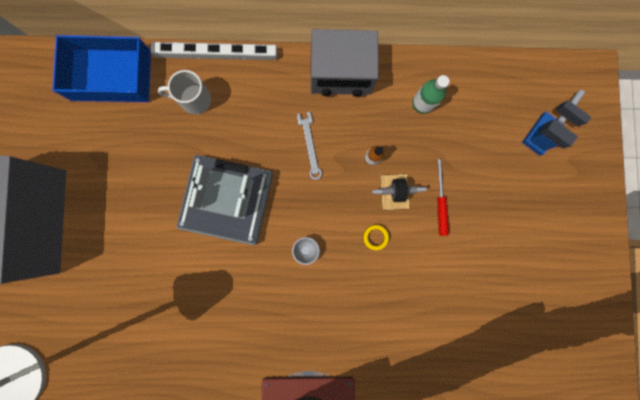

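The top crop shows both cheeks, about 12° clockwise (left cheek top (120,82)-(88,248), right (300,120)-(265,285) in the crop). The slots are in the middle and the gates on the far (+x) side. The full view shows clear space around the wheel at (400,190).

```bash
cat > fit.py <<'E'
from h import *
from scipy.optimize import differential_evolution
from scipy.ndimage import map_coordinates
def fit(shots,c0=(.557,.213),yaw0=-12):
    U,V=np.meshgrid(np.arange(-56,57,1.),np.arange(-64,65,1.));av=abs(V)
    top=(abs(U)<48)&(abs(av-52)<4)&(abs(U)>6)
    reg=(av>42)&(av<61)
    P=np.c_[U[reg],V[reg]]/1000; T=top[reg].astype(float)
    g=[cv2.cvtColor(s["image"],cv2.COLOR_BGR2GRAY).astype(float) for s in shots]
    def cost(p):
        a=np.radians(p[2]);R=np.array([[np.cos(a),-np.sin(a)],[np.sin(a),np.cos(a)]])
        W=np.c_[P@R.T+p[:2],np.full(len(P),.112)]
        c=0
        for s,im in zip(shots,g):
            E=np.array(s["extrinsics"]);q=(W@E[:3,:3].T+E[:3,3])@np.array(s["mtx"]).T;q=q[:,:2]/q[:,2:]
            c-=np.corrcoef(map_coordinates(im,[q[:,1],q[:,0]],order=1),T)[0,1]
        return c/len(shots)
    r=differential_evolution(cost,[(c0[0]-.035,c0[0]+.035),(c0[1]-.025,c0[1]+.025),(yaw0-6,yaw0+6)],seed=0,popsize=12,maxiter=60)
    return r.x,r.fun
E
python3 - <<'E'
from fit import *
a=viewer.snapshot("top");b=viewer.snapshot("scene")
for S in([a],[b],[a,b]): print(fit(S))
for y in(-90,90):
    for p,q in(((.584,-.2275,.043),y),((.584,-.2275,.2),y),((.557,.213,.2),y-12),((.557,.213,.084),y-12)):
        print(y,p,np.round(j,0) if (j:=solve_ik(p,[180,0,q])) is not None else None)
E
```

```text
(array([  0.56963949,   0.20931499, -12.07367915]), np.float64(-0.6930281398689657))
(array([  0.56938436,   0.20797052, -11.92743332]), np.float64(-0.6827339144812913))
(array([  0.56954004,   0.2087418 , -11.87942261]), np.float64(-0.6732002679347264))
-90 (0.584, -0.2275, 0.043) [ -30.   49.   69.  101.  -50.   67. -125.]
-90 (0.584, -0.2275, 0.2) [ -32.   33.   70.   93.  -32.   76. -137.]
-90 (0.557, 0.213, 0.2) [ 23.  27. -63.  93.  25.  75. 124.]
-90 (0.557, 0.213, 0.084) [ 22.  36. -63. 100.  35.  66. 117.]
90 (0.584, -0.2275, 0.043) [ 40.  30. -29.  98.  17.  57.   5.]
90 (0.584, -0.2275, 0.2) [ 41.  21. -30.  90.  11.  72.   9.]
90 (0.557, 0.213, 0.2) [ 26.  30. -68.  93.  28.  77. -58.]
90 (0.557, 0.213, 0.084) [ 16.  31. -53. 100.  28.  63. -58.]
```

```bash
python3 - <<'E'
from h import *
y=90.3
robot.goto([.584,-.2275,.16],[180,0,y])
robot.servo_line([.584,-.2275,.044],max_speed=.1)
print(robot.observe()["wrist_force"])
eoat.gripper_to(.05,f_grip=100)
o=robot.observe();print(o["opening"],o["grasp_force"],o["tool_pos"],o["wrist_force"])
robot.servo_line([.584,-.2275,.25],max_speed=.12)
robot.goto([.5695,.2087,.19],[180,0,78])
o=robot.observe();print(o["time_s"],o["opening"],o["grasp_force"],o["tool_pos"],o["ee_rot"],o["wrist_force"],o["torque"])
ims=[]
for n in("top","scene"):
    s=viewer.snapshot(n)
    for t in("wheel","axle_a"):
        for r in viewer.pinpoint(s,t)[:2]: print(n,t,round(r["conf"],2),np.round(r["location"]),np.round(atz(s,r["location"],.1875),4))
    u,v=np.maximum(np.int32(proj(s,[.5695,.2087,.15]))-50,0)
    ims.append(cv2.resize(s["image"][v:v+100,u:u+100],(400,400),interpolation=cv2.INTER_CUBIC))
cv2.imwrite("pics/c2.png",np.hstack(ims))
E
```

```text
[ 1.23985606  0.59987358 -0.07423921]
0.05743419081837656 104.46970224380493 [ 0.58433749 -0.22777119  0.04518727] [-4.45108993  1.02233739  8.27218947]
8.8083 0.057244213002169746 106.58918380737305 [0.57025067 0.20717426 0.1899774 ] [1.79977593e+02 3.60747710e-02 7.78928478e+01] [-0.05618577 -0.7592301  -1.6329926 ] [-0.00673694 -0.04021286  0.06123915]
top wheel 0.59 [209. 187.] [0.5681 0.2089 0.1875]
top wheel 0.3 [374. 237.] [ 0.4673 -0.1325  0.1875]
top axle_a 0.58 [242. 192.] [0.5581 0.141  0.1875]
scene wheel 0.73 [400. 151.] [0.5701 0.2119 0.1875]
scene axle_a 0.88 [371. 156.] [0.5584 0.1427 0.1875]
scene axle_a 0.61 [426. 149.] [0.5868 0.2718 0.1875]
```

View pics/c2.png

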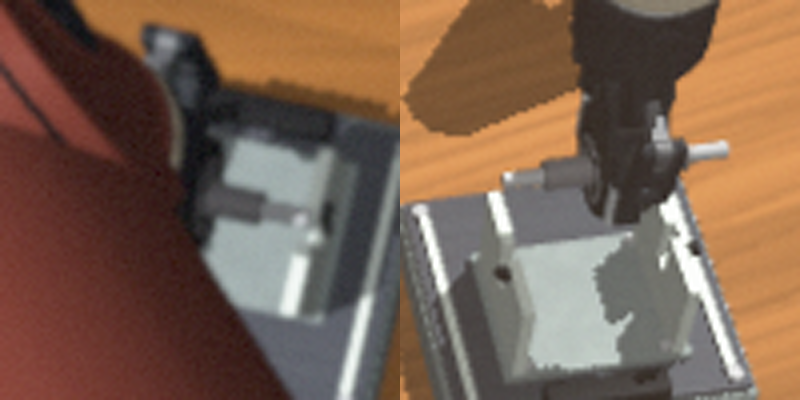

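The scene view shows the wheel held, with the axle level and parallel to the slots: tips at crop (510,180) and (725,148). The slot in the near cheek lies just below the axle in the top view.

```bash
cat > s.py <<'E'
from h import *
a=np.radians(-12);X=np.array([np.cos(a),np.sin(a)]);C=np.array([.5695,.2087])
def st(m):
    o=robot.observe();d=o["tool_pos"][:2]-C
    print(m,round(o["time_s"],2),"dx,dy,z mm",np.round([d@X*1e3,d@[-X[1],X[0]]*1e3,o["tool_pos"][2]*1e3],2),"rot",np.round(o["ee_rot"],2),"F",np.round(o["wrist_force"],1),"M",np.round(o["torque"],2),round(o["opening"],4));return o
E
python3 - <<'E'
from s import *
robot.servo_line([*C,.130],max_speed=.06); robot.pause(.2); st("above")
for d in(0,-.0015,.0015,-.003,.003,-.0045,.0045):
    p=C+d*X
    robot.servo_line([*p,.126],max_speed=.04)
    hit=robot.servo_line([*p,.1125],max_speed=.015,until_force=6)
    st((d,hit))
    if not hit: break
E
```

```text
above 10.46 dx,dy,z mm [1.3000e-01 6.0000e-02 1.3033e+02] rot [ 1.7997e+02 -1.0000e-02  7.8000e+01] F [-0.8 -0.  -2.1] M [-0.01 -0.03 -0.02] 0.0575
(0, False) 11.76 dx,dy,z mm [-2.2000e-01 -5.0000e-02  1.1241e+02] rot [-1.7997e+02  1.0000e-02  7.8000e+01] F [-2.9  0.5 -2.5] M [ 0.06  0.42 -0.1 ] 0.0572
```

```bash
python3 - <<'E'
from s import *
for z in(.106,.102,.098,.094,.091,.0885,.0870,.0855,.084):
    hit=robot.servo_line([*C,z],max_speed=.01,until_force=28)
    st((z,hit))
    if hit: break
E
```

```text
(0.106, False) 12.56 dx,dy,z mm [ -0.16   0.18 106.32] rot [-180.      0.     78.01] F [-4.6  0.2  3.2] M [-0.26  1.11 -0.33] 0.0573
(0.102, False) 13.11 dx,dy,z mm [ -0.67   1.06 102.92] rot [-1.7999e+02 -5.0000e-02  7.8060e+01] F [-8.3  0.5  8.2] M [ 0.16  1.71 -0.11] 0.0573
(0.098, False) 13.66 dx,dy,z mm [-1.03  1.26 98.68] rot [-1.7996e+02 -6.0000e-02  7.8070e+01] F [-9.   2.5  8.1] M [ 0.47  1.78 -0.18] 0.0576
(0.094, False) 14.21 dx,dy,z mm [-1.19  1.07 94.03] rot [-1.7991e+02 -6.0000e-02  7.8040e+01] F [-7.2  3.2  1.4] M [ 0.88  1.48 -0.4 ] 0.0575
(0.091, False) 14.66 dx,dy,z mm [-7.600e-01  3.000e-02  9.015e+01] rot [-1.7992e+02  2.0000e-02  7.8050e+01] F [-2.7  1.4 -8. ] M [0.36 0.65 0.12] 0.0572
(0.0885, False) 15.06 dx,dy,z mm [-1.000e-02 -1.200e-01  8.866e+01] rot [-1.7999e+02  1.0000e-02  7.7960e+01] F [-5.3  0.6 -1.6] M [ 0.14  1.14 -0.32] 0.0572
(0.087, False) 15.36 dx,dy,z mm [ 3.000e-02 -8.000e-02  8.725e+01] rot [-1.800e+02  1.000e-02  7.796e+01] F [-5.3  1.   0.5] M [ 0.09  1.06 -0.31] 0.0572
(0.0855, False) 15.66 dx,dy,z mm [ 4.000e-02 -4.000e-02  8.679e+01] rot [1.7998e+02 3.0000e-02 7.7950e+01] F [-10.7  -1.1   8.9] M [-0.39  2.01 -0.36] 0.0574
(0.084, False) 15.96 dx,dy,z mm [1.400e-01 6.000e-02 8.661e+01] rot [1.7994e+02 5.0000e-02 7.7950e+01] F [-14.1  -4.1  22.4] M [-0.97  3.11 -0.34] 0.0574
```

Gates passed and the floor was felt at TCP 86.7 mm, so the axle is at about 84 mm. I'll relax, release, back off and check.

```bash
python3 - <<'E'
from s import *
robot.servo_line([*C,.0862],max_speed=.02); st("relax")
eoat.gripper_to(.078); robot.pause(.3); st("open")
robot.servo_line([*C,.22],max_speed=.1)
robot.goto([.45,-.05,.35],[180,0,60]); robot.pause(.2); st("away")
ims=[]
for n in("top","scene"):
    s=viewer.snapshot(n)
    for t,z in(("wheel",.084),("axle_a",.084),("glue",0),("tape",0),("tin",0)):
        for r in viewer.pinpoint(s,t)[:2]: print(n,t,round(r["conf"],2),np.round(r["location"]),np.round(atz(s,r["location"],z),4))
    for q in(-.068,.068): print("expected tip px",np.round(proj(s,[*(C+q*np.array([-X[1],X[0]])),.084]),1))
    u,v=np.int32(proj(s,[*C,.08]))-40
    ims.append(cv2.resize(s["image"][v:v+80,u:u+80],(400,400),interpolation=cv2.INTER_CUBIC))
cv2.imwrite("pics/c3.png",np.hstack(ims))
E
```

```text
relax 16.22 dx,dy,z mm [ 6.000e-02 -2.000e-02  8.695e+01] rot [1.7998e+02 1.0000e-02 7.7960e+01] F [-6.9 -0.4  3.6] M [-0.13  1.5  -0.38] 0.0574
open 16.86 dx,dy,z mm [ 6.00e-02 -1.00e-02  8.62e+01] rot [179.99  -0.    78.  ] F [ 0.5 -0.  -0.9] M [0.04 0.01 0.07] 0.078
away 19.74 dx,dy,z mm [ -63.02 -277.    349.47] rot [-1.7993e+02 -2.0000e-02  6.0110e+01] F [-0.7  0.   0. ] M [-0.01 -0.03  0.01] 0.0778
top wheel 0.85 [216. 190.] [0.5726 0.2192 0.084 ]
top axle_a 0.92 [192. 183.] [0.5893 0.277  0.084 ]
top axle_a 0.8 [248. 197.] [0.5583 0.1464 0.084 ]
top glue 0.76 [372. 159.] [ 0.6679 -0.1625  0.    ]
top tin 0.62 [302. 251.] [0.4278 0.018  0.    ]
expected tip px [249.4 198.1]
expected tip px [192.5 185.6]
scene wheel 0.84 [394. 178.] [0.5731 0.2112 0.084 ]
scene wheel 0.19 [232. 253.] [ 0.6291 -0.2319  0.084 ]
scene axle_a 0.7 [418. 176.] [0.5876 0.2694 0.084 ]
scene axle_a 0.69 [364. 182.] [0.5573 0.1359 0.084 ]
scene glue 0.83 [270. 275.] [ 0.6719 -0.1586  0.    ]
scene tape 0.55 [243. 207.] [ 0.4606 -0.1614  0.    ]
expected tip px [366.4 181. ]
expected tip px [418.9 173.9]
```

View pics/c3.png

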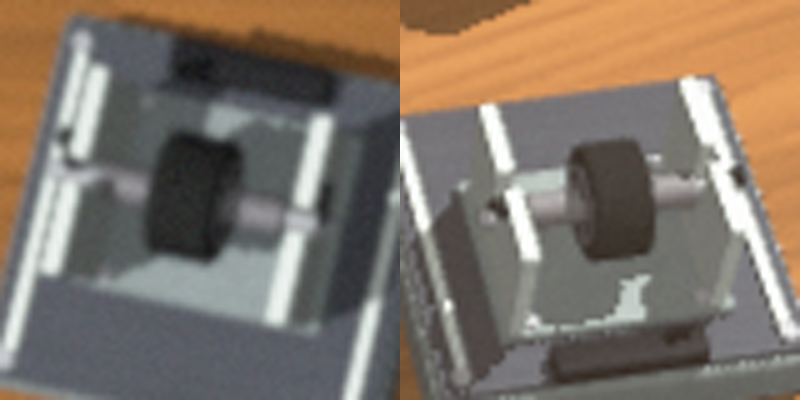

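The axle sits across both cheeks, level, under the gates (tips at crop (65,170)/(310,220) in top and (495,215)/(715,185) in scene). One quick triangulation of the tip heights before handing in.

```bash
python3 - <<'E'
from h import *
L={};n=4
for n_ in("top","scene"):
    s=viewer.snapshot(n_); r=sorted([q["location"] for q in viewer.pinpoint(s,"axle_a")[:2]]); w=viewer.pinpoint(s,"wheel")[0]["location"]
    L[n_]=(s,r if n_=="scene" else r[::-1],w)
P=[np.array(L[k][0]["mtx"])@np.array(L[k][0]["extrinsics"])[:3] for k in L]
for i in range(3):
    q=[np.array((L[k][1]+[L[k][2]])[i],float) for k in L]
    h=cv2.triangulatePoints(P[0],P[1],q[0],q[1])[:,0];print(np.round(h[:3]/h[3],4))
E
```

```text
[0.5581 0.1374 0.094 ]
[0.5855 0.2694 0.0837]
[0.5675 0.2164 0.0729]
```

Triangulating from a single pair is too noisy (the centre came out at 73 mm), so I'll average several shots.

```bash
python3 - <<'E'
from h import *
Z=[];D={}
for k in range(8):
    for n in("top","scene"):
        s=viewer.snapshot(n);D.setdefault(n,[s,[],[]])
        sg=-1 if n=="top" else 1
        for q in viewer.pinpoint(s,"axle_a")[:2]:
            x=q["location"]; mid=220 if n=="top" else 392
            D[n][1 if (x[0]-mid)*sg<0 else 2].append(x)
P=[np.array(D[k][0]["mtx"])@np.array(D[k][0]["extrinsics"])[:3] for k in D]
for i in(1,2):
    q=[np.median(D[k][i],0) for k in D]
    print([len(D[k][i]) for k in D],[np.round(np.std(D[k][i],0),1) for k in D],q)
    h=cv2.triangulatePoints(P[0],P[1],q[0],q[1])[:,0];print(np.round(h[:3]/h[3],4))
s=D["scene"][0];t=D["top"][0]
cv2.imwrite("pics/c4.png",np.hstack([cv2.resize(s["image"][160:200,350:390],(400,400),interpolation=cv2.INTER_CUBIC),cv2.resize(s["image"][155:195,395:435],(400,400),interpolation=cv2.INTER_CUBIC)]))
a=np.radians(-12)
for v in(-.068,.068):
    for z in(.084,.094): print(v,z,[np.round(proj(u,[.5695-v*np.sin(a),.2087+v*np.cos(a),z]),1) for u in(t,s)])
E
```

```text
[7, 8] [array([1.5, 1.6]), array([1.6, 1.4])] [array([247.8, 196. ]), array([366.4 , 182.05])]
[0.559  0.1425 0.0844]
[8, 8] [array([0.9, 1.3]), array([1.3, 1.7])] [array([191.05, 184.2 ]), array([420.3, 175.4])]
[0.587  0.2788 0.0802]
-0.068 0.084 [array([249.4, 198.1]), array([366.4, 181. ])]
-0.068 0.094 [array([248.7, 197.7]), array([366.8, 178.6])]
0.068 0.084 [array([192.5, 185.6]), array([418.9, 173.9])]
0.068 0.094 [array([191.2, 185.1]), array([419.6, 171.5])]
```

View pics/c4.png

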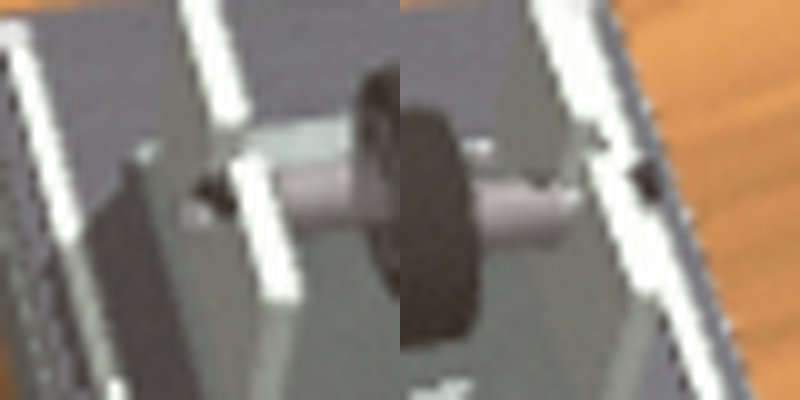

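Averaged, both tips come out at home height (84 and 80 mm, within the noise). In the picture each gate lies over its axle end, and the axle sits deep in both slots. Handing in.

```bash
python3 -c "
from plant import robot
print(robot.hand_in(), robot.observe()['time_s'])"
```

```text
the job is handed in; nothing more can be done
the job is handed in; nothing more can be done
```

I fitted the wheel to the chassis, released it and handed the job in at about 21 s of the 72 s allowed; the judge's verdict was not shown. Wrist force reached about 27 N while pressing it home, the camera check put the axle tips at about 84 and 80 mm (home is 84, readings good to several mm), and both gates had sprung back over the axle.

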